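Rack the plug gauges in reverse order

ROBOT

A 6-joint arm with a two-finger parallel gripper is mounted at the origin on the work surface. World frame = base frame: x ahead of the robot, y to its left, z up, the work surface at z = 0. Lengths are in m, angles in rad, forces in N, time in s.
With the tool pointing down it reaches from about 0.275 to 0.775 m from the base axis. Payload 14.6 kg.
Tool frame: the origin (TCP) lies at the very end of the fingers, on their centre line; the grasp point (between the pads) lies 19 mm behind it (r.pinch_z is the distance from the TCP to the grasp point, in m); y points along the fingers, x is the direction in which the jaws open and shut, and the axes are right-handed (so a half turn about y gives the same grasp; the last joint's range is limited). The gripper opens to 85 mm and grips with 20 to 120 N. Pads are 22 mm wide; open, the fingers measure 114 mm over their backs; the gripper's body (76 mm by 85 mm) begins 54 mm behind the grasp point. The pads swing forward as they close: fully open they stand 13 mm farther back than shut.
Start: joints at [1.141, 0.263, -0.048, 1.259, 0, 1.415], TCP at [0.142, 0.505, 0.199] pointing down, gripper open.
Joint ranges: [-2.65, 2.65], [-0.89, 1.7], [-1.18, 1.37], [-2.13, 2.11], [-1.35, 1.29], [-3.14, 3.14]. Speed limits (rad/s): [1.89, 1.89, 2.57, 2.79, 3.14, 3.14].

INTERFACE

Orientations are given as a unit quaternion [x, y, z, w].
In Python, from cell import r, cams, workorder gives the robot as it stands.
- The arm moves only by the tool apply_moves, never from a script. Its argument "increments" is a list of rows, each a list of 3 entries, a list of its own where there are three numbers: the shift along the world's x, y, z normalised to -1 to 1, where 1 is 30 mm, then the turn about the world's z normalised to -1 to 1, where 1 is 0.12 rad, then the gripper command: -1 is shut, 1 is fully open, values between are in proportion. A call has 1 to 5 rows; each row shifts and turns the commanded pose from where the row before left it; what a row does not reach is not made up. A row lasts 1/12 s, in which the tool goes at most 41.7 mm and 7.16 degrees, less where a joint would pass 70% of its speed; a pose out of reach is approached as far as the arm can. A call with a number of a shift or a turn outside -1 to 1 is refused whole. A call with a gripper value outside its range is refused whole. The fingers move at their own pace and stop on an object; "squeeze" is the grip in N (left out, the last holds). Time passes only in rows, so rows that do not move let the fingers close. It gives the time, the measured TCP pose, the force and the opening at its end, in the units of the state.
- r.state(): the state, without advancing time (a new reading comes with each control period).
- cams.capture(name): name is "scene" or "top"; returns a dict with "img" (480x640x3 uint8, red, green, blue), "mtx" (3x3 intrinsics, pixels), "rvec" (rotation vector, rad) and "tvec" (3), from world to camera coordinates, as OpenCV has them. Camera axes: x right, y down, z forward; pixel columns grow to the right and rows downward; lengths in m; the calibration is good to about 2 mm. A picture is of the moment at which its call begins. There is no depth.
- workorder.job_done(): hands the job in, once; it reports no verdict.
Trained networks look in a picture, given as the dict that the camera call returned (one of the last four; its "shot" number tells which), for a name from the list of things; names that differ only in an ending like _2 or _b are one class to them, and where a whole thing is asked for, a point or a joint stands for the part that bears it (a point fixed in the world has none). Each returns a list of dicts, best first, with "confidence" (0 to 1); they miss things now and then, are a little off and sometimes report something else, mostly with a low value. They report only what shows in the picture. A call takes as long as a camera call. They do not tell look-alikes from the thing itself.
- cams.cut_out(query, picture): "pixels" (480x640 bool, what is visible of it) and "extent" ([left, top, right, bottom] in pixels, round what is visible of it).
- cams.place_of(query, picture): "xy" ([column, row] in pixels: a listed point, or the origin of a listed thing).
The state is a dict: "clock": time; "joints": joint angles; "qd": joint speeds; "joint_torque": joint torques, N m; "tcp_pos": TCP position; "eef_rot": TCP orientation; "wrist_force": force on the tool from outside, world axes, zero at the start; "ft_torque": the same for the moment, N m; "gripper_width": opening from 0.0 (shut) to 1.0 (fully open).
Only numpy, scipy, OpenCV 4.12 (cv2) and the standard library are available. Lean on these libraries where they do the work, as an engineer would, in place of code of your own. Each camera call takes 0.05 s, during which the arm holds its last target. There are 200 camera calls.

TASK

Move the four plug gauges from the wooden rack with the coloured seats into the sockets of the empty aluminium rack, in reverse order for the next inspection run: the gauge at the yellow end of the wooden rack goes in the socket farthest from the yellow end of the aluminium rack, and so on, so that the one farthest from the yellow end now stands at the yellow end. Leave each one standing upright on the floor of its socket and let go of it; they are precision gauges, so do not drop or tip them over.

Things in the scene. Friction and masses are not known exactly. Their poses are not given: they have to be found in the camera images.
- gauge_red: loose plug gauge with a red handle, standing upright, 170 to 290 g: round steel plug 30 dia. x 40 mm at the bottom, short steel neck 18 dia., then a red cylindrical handle 24 dia. from 46 to 95 mm (the top). Origin: centre of the underside; z up along its axis. Round, so its yaw means nothing. At the start it stands on the seat of its own colour.
- gauge_blue: loose plug gauge with a blue handle, standing upright, 170 to 290 g: round steel plug 30 dia. x 40 mm at the bottom, short steel neck 18 dia., then a blue cylindrical handle 24 dia. from 46 to 95 mm (the top). Origin: centre of the underside; z up along its axis. Round, so its yaw means nothing. At the start it stands on the seat of its own colour.
- gauge_green: loose plug gauge with a green handle, standing upright, 170 to 290 g: round steel plug 30 dia. x 40 mm at the bottom, short steel neck 18 dia., then a green cylindrical handle 24 dia. from 46 to 95 mm (the top). Origin: centre of the underside; z up along its axis. Round, so its yaw means nothing. At the start it stands on the seat of its own colour.
- gauge_white: loose plug gauge with a white handle, standing upright, 170 to 290 g: round steel plug 30 dia. x 40 mm at the bottom, short steel neck 18 dia., then a white cylindrical handle 24 dia. from 46 to 95 mm (the top). Origin: centre of the underside; z up along its axis. Round, so its yaw means nothing. At the start it stands on the seat of its own colour.
- seat_red: fixed red saucer on the old rack, 48 dia.; its floor is 3 mm above its origin, with a lip 7 mm high, 40 mm inside. The red gauge stands in it at the start. Origin: centre of its underside, on the old rack's top. Seats do not move during the job, so they go on showing the starting order.
- seat_blue: fixed blue saucer on the old rack, 48 dia.; its floor is 3 mm above its origin, with a lip 7 mm high, 40 mm inside. The blue gauge stands in it at the start. Origin: centre of its underside, on the old rack's top. Seats do not move during the job, so they go on showing the starting order.
- seat_green: fixed green saucer on the old rack, 48 dia.; its floor is 3 mm above its origin, with a lip 7 mm high, 40 mm inside. The green gauge stands in it at the start. Origin: centre of its underside, on the old rack's top. Seats do not move during the job, so they go on showing the starting order.
- seat_white: fixed white saucer on the old rack, 48 dia.; its floor is 3 mm above its origin, with a lip 7 mm high, 40 mm inside. The white gauge stands in it at the start. Origin: centre of its underside, on the old rack's top. Seats do not move during the job, so they go on showing the starting order.
- old_rack: fixed wooden bar 264 x 74 x 12 mm that carries the four coloured seats in a row at x = -90, -30, +30, +90 mm (any order of colours). Origin: on its underside, midway along the row of four (the bar runs from x = -127 to +137 mm); x along the row towards the yellow end (the last 22 mm at +x is yellow), z up.
- new_rack: fixed aluminium block 264 x 74 x 30 mm, empty at the start, with four round sockets 46 dia. and 20 mm deep (floors 10 mm above its underside) in a row at x = -90, -30, +30, +90 mm. Origin: on its underside, midway along the row of four (the block runs from x = -127 to +137 mm); x along the row towards the yellow end (the last 20 mm at +x is yellow), z up.
Mind the look-alikes: they are no part of the job. Leave any purple look-alike of the gauge_white alone. Leave any purple look-alike of the gauge_red alone.

How it is judged:
By the outcome, as a careful person would: the job done as asked, in the order asked, and still so for the second after the job is handed in, with the robot touching nothing.
It also fails if it takes over 102 s, if anything falls off the work surface, if the arm or the gripper's body presses on something with over 40 N, if the wrist force passes 120 N, or if a joint passes its speed limit or range.

## Working session

There is one attempt and no reset: what is moved stays moved. The work goes in short steps, Python scripts to look and compute and a tool call to move; the robot and the scene stay as the last step left them, time stands still between calls to the robot, and variables do not carry over. Pictures are saved under pics/ and viewed, on a budget of 14 in all, crops included, one or two more only if the job needs it, and the job is handed in when it is done.

Besides the shell and the picture viewer there is one more tool, called after "Emit:" as a command line: name --argument value ..., lists and objects as JSON in quotes. apply_moves: Moves the arm, as the interface text tells. Its arguments: {"type":"object","properties":{"increments":{"type":"array"},"squeeze":{"type":"number"}},"required":["increments"]}

```bash
mkdir -p pics
cat > h.py <<'E'
import numpy as np, cv2
from cell import r, cams, workorder
def ray(p,xy,z):
    R=cv2.Rodrigues(np.array(p["rvec"],float))[0]; t=np.array(p["tvec"],float).ravel()
    d=R.T@np.linalg.inv(np.array(p["mtx"]))@np.array([xy[0],xy[1],1.]); c=-R.T@t
    return c+d*(z-c[2])/d[2]
def proj(p,X): return cv2.projectPoints(np.array(X,float).reshape(-1,1,3),np.array(p["rvec"],float),np.array(p["tvec"],float),np.array(p["mtx"],float),None)[0].reshape(-1,2)
def save(p,n): cv2.imwrite("pics/"+n,p["img"][:,:,::-1])
E
python3 - <<'E'
from h import *
for c in ("scene","top"):
    p=cams.capture(c); save(p,c+"0.png")
    for q,z in [("old_rack",0),("new_rack",0)]+[("seat_"+k,.012) for k in("red","blue","green","white")]+[("gauge_"+k,.015) for k in("red","blue","green","white")]:
        for d in cams.place_of(q,p)[:3]: print(c,q,np.round(d["xy"],1),round(d["confidence"],2),np.round(ray(p,d["xy"],z),4))
print(r.state())
E
```

```text
scene old_rack [418.3 308.4] 0.84 [0.5202 0.2303 0.    ]
scene new_rack [194.5 253.6] 0.56 [ 0.5551 -0.1881  0.    ]
scene seat_red [438.9 297.1] 0.8 [0.4933 0.258  0.012 ]
scene seat_blue [381.7 325.3] 0.5 [0.5803 0.1806 0.012 ]
scene seat_green [408.1 313.9] 0.54 [0.5442 0.2162 0.012 ]
scene seat_white [466.9 286.7] 0.48 [0.4548 0.2998 0.012 ]
scene gauge_red [507.3 258.8] 0.86 [0.3698 0.3591 0.015 ]
scene gauge_red [439.9 295.4] 0.85 [0.4914 0.2587 0.015 ]
scene gauge_blue [378.3 328. ] 0.96 [0.5886 0.1768 0.015 ]
scene gauge_green [409.4 313.3] 0.83 [0.5441 0.2179 0.015 ]
scene gauge_white [465.5 281.7] 0.71 [0.4474 0.2954 0.015 ]
scene gauge_white [466.9 247.2] 0.68 [0.3693 0.2856 0.015 ]
top old_rack [237.5 218.9] 0.73 [0.5168 0.2355 0.    ]
top old_rack [225. 223.] 0.22 [0.5025 0.2626 0.    ]
top new_rack [418.1 231.7] 0.74 [ 0.5509 -0.1883  0.    ]
top seat_red [227.3 223.8] 0.43 [0.499 0.254 0.012]
top seat_blue [264.3 193.6] 0.66 [0.5842 0.1822 0.012 ]
top seat_green [249.4 210.6] 0.5 [0.538  0.2092 0.012 ]
top seat_white [202.9 239.6] 0.61 [0.4537 0.3022 0.012 ]
top gauge_
[... 412 characters left out ...]
240.5] 0.55 [0.4515 0.2981 0.015 ]
{'clock': 1.1, 'joints': array([ 1.14071841e+00,  2.63117019e-01, -4.83100755e-02,  1.25940825e+00,
        8.52595638e-06,  1.41547651e+00]), 'qd': array([-0.00058611, -0.00074255, -0.00014512,  0.00016367,  0.00080902,
        0.00048246]), 'joint_torque': array([ 3.97742424e-04, -6.37442780e+01,  3.84767318e+01,  1.28432388e-03,
        9.99674353e-05,  5.36572907e-05]), 'tcp_pos': array([0.14245026, 0.50529974, 0.19886575]), 'eef_rot': array([ 0.5637667 ,  0.42680192, -0.42682908, -0.56375896]), 'wrist_force': array([-0.31964559, -0.40261466, -0.56093498]), 'ft_torque': array([-0.0108619 , -0.02418353, -0.00574654]), 'gripper_width': 0.9964661840032915}
```

View pics/top0.png

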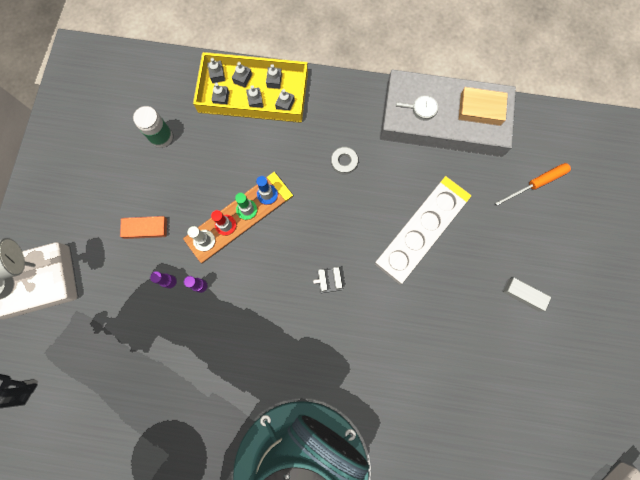

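View pics/scene0.png

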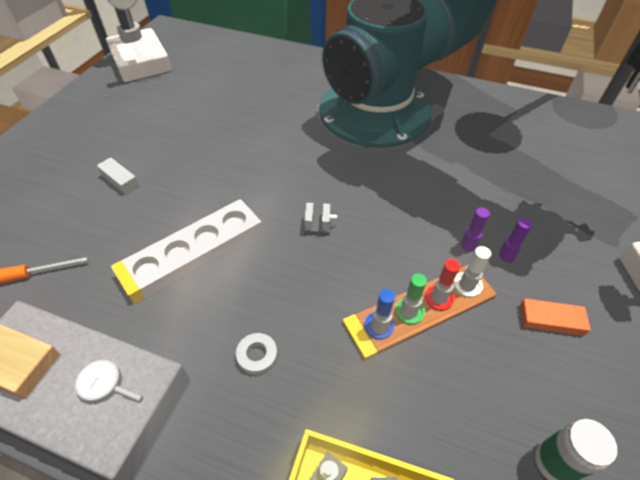

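The top and scene views agree. From the yellow end, the wooden rack holds blue (265,190), green (245,207), red (223,222) and white (200,238). The purple look-alikes are at (163,279) and (195,284). The empty rack's yellow end is at (455,190). Next I'll fit the poses by silhouette.

```bash
cat > fit.py <<'E'
from h import *
from scipy.optimize import minimize
from scipy.spatial.transform import Rotation as Ro
def cyl(x,y,z0,z1,rad):
    a=np.linspace(0,2*np.pi,24,endpoint=False); c=np.c_[x+rad*np.cos(a),y+rad*np.sin(a)]
    return np.r_[np.c_[c,0*a+z0],np.c_[c,0*a+z1]]
def box(x,y,th,h):
    P=np.array([[u,v,w] for u in(-.127,.137) for v in(-.037,.037) for w in(0,h)]); c,s=np.cos(th),np.sin(th)
    return np.c_[x+c*P[:,0]-s*P[:,1],y+s*P[:,0]+c*P[:,1],P[:,2]]
def sil(p,parts,k=4):
    m=np.zeros((480*k,640*k),np.uint8)
    for X in parts: cv2.fillConvexPoly(m,cv2.convexHull(((proj(p,X)+.5)*k-.5).round().astype(np.int32)),1)
    return m
def fit(shots,masks,model,x0,step):
    big=[cv2.resize(m.astype(np.uint8),None,fx=4,fy=4,interpolation=cv2.INTER_NEAREST) for m in masks]
    def f(x):
        t=0
        for p,b in zip(shots,big):
            s=sil(p,model(x)); t+=1-(s&b).sum()/max(1,(s|b).sum())
        return t/len(shots)
    S=np.vstack([x0]+[np.array(x0)+np.eye(len(x0))[i]*step[i] for i in range(len(x0))])
    o=minimize(f,x0,method="Nelder-Mead",options=dict(initial_simplex=S,xatol=1e-4,fatol=1e-4,maxiter=150)); return o.x,o.fun
gauge=lambda z:(lambda q:[cyl(q[0],q[1],z,z+.04,.015),cyl(q[0],q[1],z+.04,z+.046,.009),cyl(q[0],q[1],z+.046,z+.095,.012)])
def nearest(q,p,X):
    px=proj(p,[X])[0]
    L=[d for d in cams.cut_out(q,p) if d["pixels"].any()]
    L.sort(key=lambda d:np.hypot((d["extent"][0]+d["extent"][2])/2-px[0],(d["extent"][1]+d["extent"][3])/2-px[1])-20*d["confidence"])
    return L[0]["pixels"] if L else None
E
python3 - <<'E'
from fit import *
ps=[cams.capture(c) for c in("scene","top")]
def run(q,Xc,model,x0,step):
    ms=[nearest(q,p,Xc) for p in ps]
    ok=[i for i in range(2) if ms[i] is not None]
    for sel in [ok]+[[i] for i in ok]:
        x,f=fit([ps[i] for i in sel],[ms[i] for i in sel],model,x0,step); print(q,sel,np.round(x,4),"1-IoU",round(f,3),[int(ms[i].sum()) for i in sel])
run("new_rack",[.553,-.188,.015],lambda q:[box(*q,.03)],[.553,-.188,-.645],[.01,.01,.05])
g={"blue":(.587,.176),"green":(.543,.213),"red":(.49,.257),"white":(.45,.298)}
run("old_rack",[.52,.234,.006],lambda q:[box(*q,.012)]+[cyl(q[0]+o*np.cos(q[2]),q[1]+o*np.sin(q[2]),.012,.019,.024) for o in(-.09,-.03,.03,.09)],[.52,.234,-.743],[.01,.01,.05])
for k,v in g.items(): run("gauge_"+k,[*v,.06],gauge(.015),list(v),[.006,.006])
run("gauge_white",[.37,.285,.045],gauge(0),[.36,.285],[.006,.006])
s=r.state(); R=Ro.from_quat(s["eef_rot"]).as_matrix(); print(R.round(3), "jaw yaw",np.arctan2(R[1,0],R[0,0]))
E
```

```text
new_rack [0, 1] [ 0.5495 -0.1902 -0.5502] 1-IoU 0.512 [6155, 151]
new_rack [0] [ 0.5495 -0.1902 -0.5502] 1-IoU 0.025 [6155]
new_rack [1] [ 0.553 -0.188 -0.645] 1-IoU 1.0 [151]
old_rack [1] [ 0.5165  0.2358 -0.7541] 1-IoU 0.499 [1836]
old_rack [1] [ 0.5165  0.2358 -0.7541] 1-IoU 0.499 [1836]
gauge_blue [0, 1] [0.5842 0.1774] 1-IoU 0.094 [727, 261]
gauge_blue [0] [0.5838 0.1781] 1-IoU 0.07 [727]
gauge_blue [1] [0.5842 0.1768] 1-IoU 0.097 [261]
gauge_green [0] [0.5383 0.2156] 1-IoU 0.083 [724]
gauge_green [0] [0.5383 0.2156] 1-IoU 0.083 [724]
gauge_red [0, 1] [0.4934 0.2576] 1-IoU 0.119 [689, 266]
gauge_red [0] [0.4957 0.2579] 1-IoU 0.126 [689]
gauge_red [1] [0.493  0.2568] 1-IoU 0.108 [266]
gauge_white [0, 1] [0.4515 0.2976] 1-IoU 0.531 [655, 293]
gauge_white [0] [0.3635 0.2871] 1-IoU 0.108 [655]
gauge_white [1] [0.4515 0.2974] 1-IoU 0.062 [293]
gauge_white [0, 1] [0.3497 0.2888] 1-IoU 0.108 [655, 254]
gauge_white [0] [0.3484 0.2895] 1-IoU 0.072 [655]
gauge_white [1] [0.3495 0.2872] 1-IoU 0.12 [254]
[[ 0.271  0.    -0.962]
 [ 0.962 -0.     0.271]
 [-0.    -1.    -0.   ]] jaw yaw 1.2960089114535709
```

Run:
```python
from fit import *
out=[]
for c,(x0,y0,w) in (("scene",(100,190,200)),("top",(360,160,130))):
    p=cams.capture(c); im=cv2.resize(p["img"][:,:,::-1],None,fx=3,fy=3,interpolation=cv2.INTER_CUBIC)
    x,y,th=.5495,-.1902,-.5502
    T=lambda o:(x+o*np.cos(th),y+o*np.sin(th))
    for o in(-.09,-.03,.03,.09):
        P=((proj(p,cyl(*T(o),.01,.03,.023)[24:])+.5)*3-.5).round().astype(np.int32); cv2.polylines(im,[P],True,(0,0,255),1)
    h=cv2.convexHull(((proj(p,box(x,y,th,.03))+.5)*3-.5).round().astype(np.int32)); cv2.polylines(im,[h],True,(255,0,255),1)
    out.append(im[y0*3:(y0+w)*3,x0*3:(x0+w)*3]); out[-1]=cv2.resize(out[-1],(400,400))
cv2.imwrite("pics/ov1.png",np.hstack(out))
```

```text
(no output)
```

View pics/ov1.png

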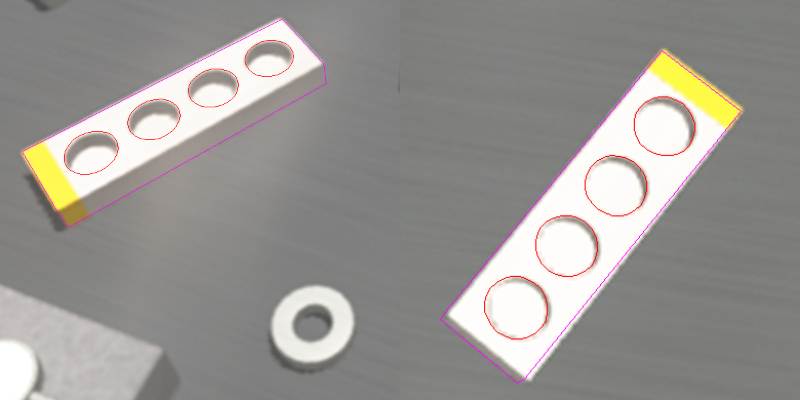

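The overlay matches the sockets in both views, so the fit is good (new rack at 0.5495, -0.1902, yaw -0.55). I'll start with white.

Emit:
apply_moves --increments '[[[0.93, -0.63, 0], -1, 0.4], [[0.93, -0.63, 0], -1, 0.4], [[0.93, -0.63, 0], -1, 0.4], [[0.93, -0.63, 0], 0, 0.4], [[0.93, -0.63, 0], 0, 0.4]]' --squeeze 50

```text
clock: 2.42
tcp_pos: [0.283, 0.4097, 0.199]
eef_rot: [-0.631, -0.319, 0.319, 0.631]
wrist_force: [1.0, 1.2, -0.7]
gripper_width: 0.697
```

Emit:
apply_moves --increments '[[[0.93, -0.63, 0], 0, 0.4], [[0.93, -0.63, 0], 0, 0.4], [[0.93, -0.63, 0], 0, 0.4], [[0.93, -0.63, 0], 0, 0.4], [[0, 0, 0], 0, 0.4]]'

```text
clock: 2.83
tcp_pos: [0.3976, 0.3326, 0.1986]
eef_rot: [0.632, 0.318, -0.318, -0.631]
wrist_force: [-1.8, -0.6, -0.6]
gripper_width: 0.703
```

Emit:
apply_moves --increments '[[[0.9, -0.58, 0], 0, 0.4], [[0.9, -0.58, 0], 0, 0.4], [[0, 0, -0.9], 0, 0.4], [[0, 0, -0.5], 0, 0.4], [[0, 0, 0], 0, 0.4]]'

```text
clock: 3.25
tcp_pos: [0.4465, 0.2995, 0.1542]
eef_rot: [-0.631, -0.317, 0.32, 0.631]
wrist_force: [-0.3, -0.1, 0.2]
gripper_width: 0.7
```

Emit:
apply_moves --increments '[[[0.12, -0.08, 0], 0, 0.4], [[0, 0, 0], 0, 0.4], [[0, 0, 0], 0, 0.4]]'

```text
clock: 3.5
tcp_pos: [0.4516, 0.2984, 0.158]
eef_rot: [0.631, 0.32, -0.318, -0.631]
wrist_force: [-0.9, -0.7, -0.8]
gripper_width: 0.698
```

Run:
```python
from fit import *
p=cams.capture("scene"); q=cams.capture("top")
s=r.state(); print(s["tcp_pos"],s["qd"].round(4)); 
a=cv2.resize(p["img"][180:380,330:530],(400,400)); b=cv2.resize(q["img"][130:330,130:330],(400,400))
cv2.imwrite("pics/a1.png",np.hstack([a,b])[:,:,::-1])
```

```text
[0.45143639 0.29838041 0.15777753] [ 0.0012  0.0019 -0.0067 -0.0043 -0.0007  0.0008]
```

View pics/a1.png

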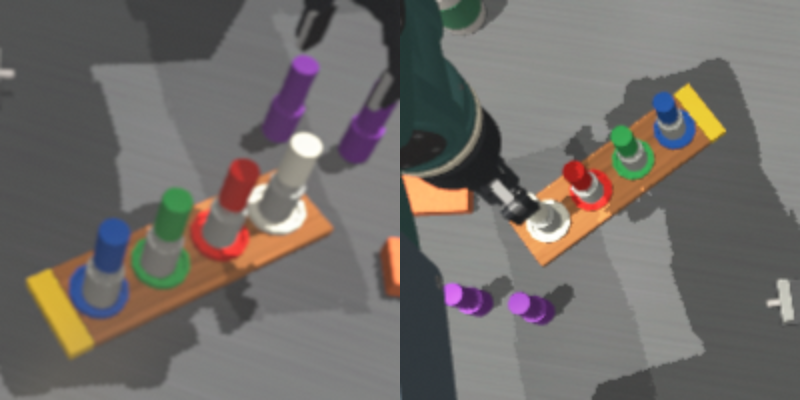

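The fingers straddle the white handle across the row, so I'll descend and grip.

Emit:
apply_moves --increments '[[[0, 0, -1], 0, 0.4], [[0, 0, -1], 0, 0.4], [[0, 0, -0.7], 0, 0.4], [[0, 0, -0.3], 0, 0.4], [[0, 0, 0], 0, 0.4]]'

```text
clock: 4.02
tcp_pos: [0.4503, 0.2978, 0.0658]
eef_rot: [-0.631, -0.318, 0.32, 0.631]
wrist_force: [-0.1, -0.7, -0.1]
gripper_width: 0.701
```

Emit:
apply_moves --increments '[[[0, 0, 0], 0, 0], [[0, 0, 0], 0, -0.2], [[0, 0, 0], 0, -1], [[0, 0, 0], 0, -1], [[0, 0, 0], 0, -1]]'

```text
clock: 4.43
tcp_pos: [0.4521, 0.2984, 0.0685]
eef_rot: [0.631, 0.32, -0.318, -0.631]
wrist_force: [-0.9, -0.6, 7.3]
gripper_width: 0.251
```

Emit:
apply_moves --increments '[[[0, 0, 0], 0, -1], [[0, 0, 0.3], 0, -1], [[0, 0, 0.7], 0, -1], [[0, 0, 0], 0, -1]]'

```text
clock: 4.77
tcp_pos: [0.4526, 0.2987, 0.1006]
eef_rot: [0.631, 0.321, -0.317, -0.631]
wrist_force: [1.0, 1.1, -0.4]
gripper_width: 0.245
```

```bash
cat > look.py <<'E'
from fit import *
import sys
def look(n,sc,tc):
    p=cams.capture("scene"); q=cams.capture("top"); f=lambda i,c:cv2.resize(i[c[1]:c[1]+c[2],c[0]:c[0]+c[2]],(400,400))
    cv2.imwrite("pics/"+n,np.hstack([f(p["img"],sc),f(q["img"],tc)])[:,:,::-1]); s=r.state(); print(s["tcp_pos"].round(4),s["wrist_force"].round(2),s["gripper_width"]); return p,q
E
python3 -c "
from look import *
look('a2.png',(380,160,180),(130,150,180))"
```

```text
[0.4518 0.2983 0.0978] [-0.02  0.52 -2.97] 0.24705706699957697
```

View pics/a2.png

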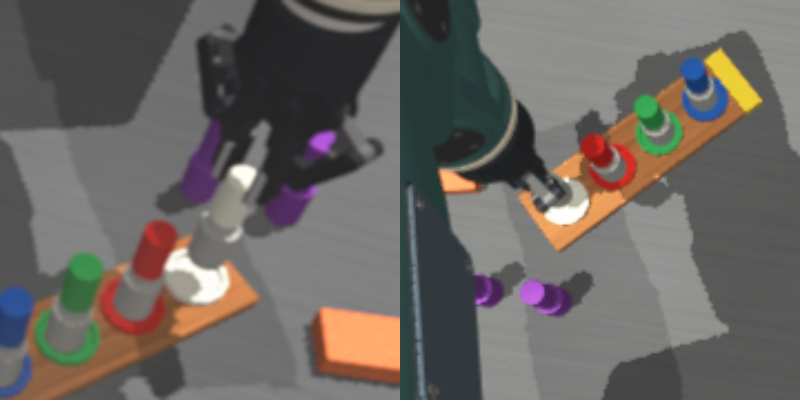

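```bash
cat > held.py <<'E'
from fit import *
def held(col):
    s=r.state(); X=s["tcp_pos"]; ps=[cams.capture("scene")]
    m=nearest("gauge_"+col,ps[0],[X[0],X[1],X[2]-.01])
    # fit xy,z using lower edge of silhouette (top is hidden by fingers)
    t=X; x0=[t[0],t[1],t[2]-.05]
    x,f=fit(ps,[m],lambda q:gauge(t[2]-.05+q[0])([t[0]+q[1],t[1]+q[2]]),[0,0,0],[.008,.005,.005])
    print(t.round(4),s["wrist_force"].round(1),"mask",int(m.sum()),"base z",round(t[2]-.05+x[0],4),"tcp-base",round(.05-x[0],4),"dxy",x[1:].round(4),"1-IoU",round(f,3), "tcp px",proj(ps[0],[t]).round(0))
E
python3 -c "
from held import *
held('white')"
```

```text
[0.4518 0.2983 0.0978] [-0.   0.5 -3. ] mask 677 base z 0.0448 tcp-base 0.053 dxy [0.0002 0.0011] 1-IoU 0.221 tcp px [[481. 256.]]
```

White is gripped with its base 53 mm below the TCP, and it's upright. Next I'll lift it and carry it to the +90 socket at (0.626, -0.237).

Emit:
apply_moves --increments '[[[0, 0, 0.7], 0, -1], [[0, 0, 1], 0, -1], [[0, 0, 1], 0, -1], [[0.1, -0.3, 0.3], 0, -1], [[0.224, -0.7, 0], 0, -1]]'

```text
clock: 5.38
tcp_pos: [0.4615, 0.2692, 0.1885]
eef_rot: [-0.631, -0.321, 0.319, 0.631]
wrist_force: [1.1, 0.4, -1.9]
gripper_width: 0.244
```

Emit:
apply_moves --increments '[[[0.32, -1, 0], 0, -1], [[0.32, -1, 0], 0, -1], [[0.32, -1, 0], 0, -1], [[0.32, -1, 0], 0, -1], [[0.32, -1, 0], 0, -1]]'

```text
clock: 5.8
tcp_pos: [0.5087, 0.1162, 0.1858]
eef_rot: [-0.631, -0.319, 0.319, 0.631]
wrist_force: [-0.2, 0.7, -2.3]
gripper_width: 0.247
```

Emit:
apply_moves --increments '[[[0.32, -1, 0], 0, -1], [[0.32, -1, 0], 0, -1], [[0.32, -1, 0], 0, -1], [[0.32, -1, 0], 0, -1], [[0.32, -1, 0], 0, -1]]'

```text
clock: 6.22
tcp_pos: [0.5566, -0.0339, 0.1858]
eef_rot: [-0.631, -0.318, 0.319, 0.631]
wrist_force: [-0.1, 0.5, -2.0]
gripper_width: 0.247
```

Emit:
apply_moves --increments '[[[0.32, -1, 0], 0, -1], [[0.32, -1, 0], 0, -1], [[0.32, -1, 0], 0, -1], [[0.32, -1, 0], 0, -1], [[0.32, -1, 0], 0, -1]]'

```text
clock: 6.63
tcp_pos: [0.6046, -0.1839, 0.1856]
eef_rot: [-0.631, -0.318, 0.319, 0.632]
wrist_force: [0.7, 0.2, -2.4]
gripper_width: 0.246
```

Emit:
apply_moves --increments '[[[0.3, -0.9, 0], 0, -1], [[0.2, -0.7, 0], 0, -1], [[0.2, -0.3, 0], 0, -1], [[0, 0, 0], 0, -1], [[0, 0, 0], 0, -1]]'

```text
clock: 7.05
tcp_pos: [0.6254, -0.2392, 0.1854]
eef_rot: [-0.631, -0.318, 0.319, 0.632]
wrist_force: [-0.6, 0.4, -2.3]
gripper_width: 0.243
```

Emit:
apply_moves --increments '[[[0, 0.05, -1], 0, -1], [[0, 0, -1], 0, -1], [[0, 0, -0.7], 0, -1], [[0, 0, -0.2], 0, -1], [[0, 0, 0], 0, -1]]'

```text
clock: 7.47
tcp_pos: [0.6247, -0.2362, 0.0986]
eef_rot: [-0.63, -0.319, 0.32, 0.632]
wrist_force: [0.2, 0.1, -2.0]
gripper_width: 0.25
```

```bash
python3 -c "
from look import *
from held import held
look('a3.png',(90,160,180),(350,120,180)); held('white')"
```

```text
[ 0.6262 -0.2372  0.1012] [-0.4  -0.92 -2.14] 0.2478322623440097
[ 0.6262 -0.2372  0.1012] [-0.4 -0.9 -2.1] mask 604 base z 0.0447 tcp-base 0.0565 dxy [-0.0004  0.0033] 1-IoU 0.332 tcp px [[132. 240.]]
```

View pics/a3.png

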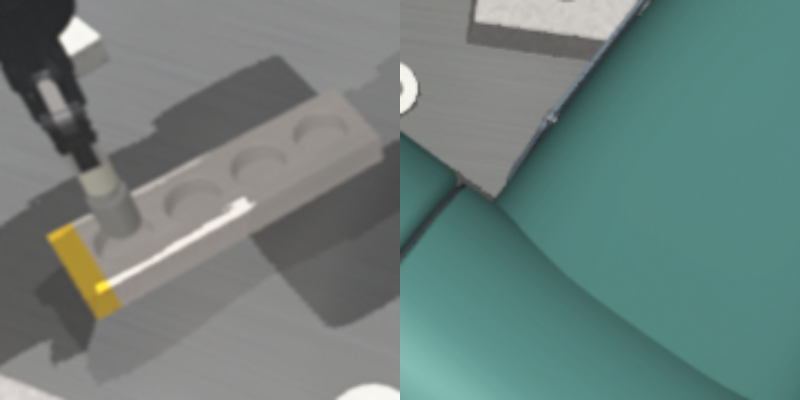

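White is above the socket at the yellow end, so I'll lower it the rest of the way.

Emit:
apply_moves --increments '[[[0, 0, -0.7], 0, -1], [[0, 0, -0.3], 0, -1], [[0, 0, -0.1], 0, -1], [[0, 0, -0.05], 0, -1], [[0, 0, 0], 0, -1]]'

```text
clock: 8.08
tcp_pos: [0.626, -0.2376, 0.0658]
eef_rot: [0.631, 0.319, -0.319, -0.631]
wrist_force: [-0.3, 0.1, -2.0]
gripper_width: 0.249
```

Emit:
apply_moves --increments '[[[0, 0, -0.05], 0, -1], [[0, 0, 0], 0, -1]]'

```text
clock: 8.25
tcp_pos: [0.6262, -0.2376, 0.0643]
eef_rot: [0.631, 0.319, -0.319, -0.631]
wrist_force: [0.7, -0.3, -2.9]
gripper_width: 0.243
```

Emit:
apply_moves --increments '[[[0, 0, -0.05], 0, -1], [[0, 0, 0], 0, -1]]'

```text
clock: 8.42
tcp_pos: [0.6266, -0.238, 0.0635]
eef_rot: [0.632, 0.319, -0.319, -0.63]
wrist_force: [-0.8, -1.1, 4.5]
gripper_width: 0.247
```

Emit:
apply_moves --increments '[[[0, 0, -0.04], 0, -1], [[0, 0, 0], 0, -1]]'

```text
clock: 8.58
tcp_pos: [0.6271, -0.2384, 0.0634]
eef_rot: [0.632, 0.32, -0.318, -0.63]
wrist_force: [-1.9, 0.3, 16.1]
gripper_width: 0.247
```

Contact felt at the socket floor. I'll ease off, release and back straight up.

Emit:
apply_moves --increments '[[[0, 0, 0.04], 0, -1], [[0, 0, 0], 0, -0.3], [[0, 0, 0], 0, 0], [[0, 0, 0], 0, 0.3], [[0, 0, 0], 0, 0.4]]'

```text
clock: 9.0
tcp_pos: [0.6259, -0.2375, 0.0623]
eef_rot: [-0.631, -0.319, 0.319, 0.631]
wrist_force: [1.0, -0.4, 0.1]
gripper_width: 0.697
```

Emit:
apply_moves --increments '[[[0, 0, 0.3], 0, 0.4], [[0, 0, 0.8], 0, 0.4], [[0, 0, 1], 0, 0.4], [[0, 0, 1], 0, 0.4], [[0, 0, 1], 0, 0.4]]'

```text
clock: 9.42
tcp_pos: [0.6256, -0.2373, 0.1875]
eef_rot: [0.631, 0.319, -0.319, -0.631]
wrist_force: [-0.8, -0.6, 0.1]
gripper_width: 0.7
```

```bash
python3 -c "
from look import *
look('a4.png',(90,160,180),(350,120,180))"
```

```text
[ 0.6275 -0.2383  0.1909] [ 0.66 -0.98  0.09] 0.6989093972478817
```

View pics/a4.png

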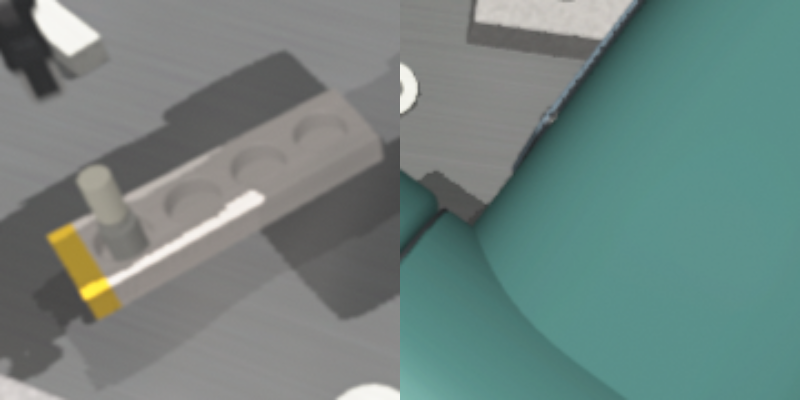

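White stands upright in its socket, at about (105,215) in the crop. Next is red, from (0.4945, 0.2577) to the +30 socket.

Emit:
apply_moves --increments '[[[-0.13, 0.5, 0], 0, 0.4], [[-0.265, 1, 0], 0, 0.4], [[-0.265, 1, 0], 0, 0.4], [[-0.265, 1, 0], 0, 0.4], [[-0.265, 1, 0], 0, 0.4]]'

```text
clock: 9.93
tcp_pos: [0.5894, -0.1013, 0.1854]
eef_rot: [-0.631, -0.319, 0.319, 0.631]
wrist_force: [0.2, -0.2, 1.2]
gripper_width: 0.699
```

Emit:
apply_moves --increments '[[[-0.265, 1, 0], 0, 0.4], [[-0.265, 1, 0], 0, 0.4], [[-0.265, 1, 0], 0, 0.4], [[-0.265, 1, 0], 0, 0.4], [[-0.265, 1, 0], 0, 0.4]]'

```text
clock: 10.35
tcp_pos: [0.5497, 0.0489, 0.1856]
eef_rot: [0.631, 0.319, -0.319, -0.631]
wrist_force: [1.6, 0.2, -0.2]
gripper_width: 0.699
```

Emit:
apply_moves --increments '[[[-0.265, 1, 0], 0, 0.4], [[-0.265, 1, 0], 0, 0.4], [[-0.265, 1, 0], 0, 0.4], [[-0.265, 1, 0], 0, 0.4], [[-0.265, 1, 0], 0, 0.4]]'

```text
clock: 10.77
tcp_pos: [0.5099, 0.1989, 0.1856]
eef_rot: [0.631, 0.319, -0.319, -0.631]
wrist_force: [0.1, 0.3, -0.5]
gripper_width: 0.703
```

Emit:
apply_moves --increments '[[[-0.265, 1, 0], 0, 0.4], [[-0.16, 0.6, 0], 0, 0.4], [[-0.115, 0.41, 0], 0, 0.4], [[0, 0, 0], 0, 0.4], [[0, 0, 0], 0, 0.4]]'

```text
clock: 11.18
tcp_pos: [0.4945, 0.2578, 0.1854]
eef_rot: [0.631, 0.319, -0.319, -0.631]
wrist_force: [-0.8, -0.3, 0.5]
gripper_width: 0.7
```

Emit:
apply_moves --increments '[[[0, 0, -0.7], 0, 0.4], [[0, 0, -1], 0, 0.4], [[0, 0, -1], 0, 0.4], [[0, 0, -0.9], 0, 0.4], [[0, 0, -0.35], 0, 0.4]]'

```text
clock: 11.6
tcp_pos: [0.4933, 0.2558, 0.0636]
eef_rot: [-0.631, -0.317, 0.32, 0.631]
wrist_force: [-0.1, 1.2, -0.6]
gripper_width: 0.699
```

Emit:
apply_moves --increments '[[[0, 0, 0], 0, 0.4], [[0, 0, 0], 0, 0], [[0, 0, 0], 0, -0.2], [[0, 0, 0], 0, -1], [[0, 0, 0], 0, -1]]'

```text
clock: 12.02
tcp_pos: [0.4955, 0.2578, 0.0684]
eef_rot: [0.631, 0.32, -0.318, -0.631]
wrist_force: [-1.3, -1.0, 6.5]
gripper_width: 0.251
```

Emit:
apply_moves --increments '[[[0, 0, 0], 0, -1], [[0, 0, 0], 0, -1], [[0, 0, 0.3], 0, -1], [[0, 0, 0.7], 0, -1], [[0, 0, 0], 0, -1]]'

```text
clock: 12.43
tcp_pos: [0.496, 0.2583, 0.1005]
eef_rot: [0.631, 0.321, -0.317, -0.631]
wrist_force: [0.6, -0.0, -1.8]
gripper_width: 0.248
```

```bash
python3 -c "
from held import *
held('red')"
```

```text
[0.496  0.2583 0.1005] [ 0.6 -0.  -1.8] mask 687 base z 0.006 tcp-base 0.0945 dxy [-0.0319  0.0046] 1-IoU 0.148 tcp px [[451. 269.]]
```

Emit:
apply_moves --increments '[[[0, 0, 0.7], 0, -1], [[0, 0, 1], 0, -1], [[0, 0, 1], 0, -1], [[0.06, -0.3, 0.3], 0, -1], [[0.174, -1, 0], 0, -1]]'

```text
clock: 12.95
tcp_pos: [0.5022, 0.2207, 0.1883]
eef_rot: [-0.63, -0.321, 0.319, 0.631]
wrist_force: [0.3, -0.4, -3.9]
gripper_width: 0.245
```

Emit:
apply_moves --increments '[[[0.174, -1, 0], 0, -1], [[0.174, -1, 0], 0, -1], [[0.174, -1, 0], 0, -1], [[0.174, -1, 0], 0, -1], [[0.174, -1, 0], 0, -1]]'

```text
clock: 13.37
tcp_pos: [0.5272, 0.067, 0.1856]
eef_rot: [-0.631, -0.319, 0.319, 0.631]
wrist_force: [0.5, -0.1, -3.0]
gripper_width: 0.244
```

Emit:
apply_moves --increments '[[[0.174, -1, 0], 0, -1], [[0.174, -1, 0], 0, -1], [[0.174, -1, 0], 0, -1], [[0.174, -1, 0], 0, -1], [[0.174, -1, 0], 0, -1]]'

```text
clock: 13.78
tcp_pos: [0.5532, -0.0831, 0.1856]
eef_rot: [-0.631, -0.319, 0.319, 0.631]
wrist_force: [1.2, 0.4, -2.5]
gripper_width: 0.245
```

Emit:
apply_moves --increments '[[[0.174, -1, 0], 0, -1], [[0.174, -1, 0], 0, -1], [[0.174, -1, 0], 0, -1], [[0.11, -0.7, 0], 0, -1], [[0.081, -0.46, 0], 0, -1]]'

```text
clock: 14.2
tcp_pos: [0.5747, -0.2085, 0.1852]
eef_rot: [-0.631, -0.318, 0.319, 0.632]
wrist_force: [0.1, 0.4, -2.4]
gripper_width: 0.248
```

Emit:
apply_moves --increments '[[[0, 0, 0], 0, -1], [[0, 0, -0.8], 0, -1], [[0, 0, -1], 0, -1], [[0, 0, -0.9], 0, -1], [[0, 0, -0.2], 0, -1]]'

```text
clock: 14.62
tcp_pos: [0.5727, -0.2041, 0.0955]
eef_rot: [-0.629, -0.318, 0.32, 0.633]
wrist_force: [-0.6, 1.5, -3.4]
gripper_width: 0.246
```

Emit:
apply_moves --increments '[[[0, 0, 0], 0, -1], [[0, 0, 0], 0, -1]]'

```text
clock: 14.78
tcp_pos: [0.5753, -0.2057, 0.1008]
eef_rot: [0.631, 0.319, -0.319, -0.631]
wrist_force: [0.8, 0.1, -2.2]
gripper_width: 0.246
```

```bash
python3 -c "
from look import *
from held import held
look('a5.png',(90,160,180),(130,150,180)); held('red')"
```

```text
[ 0.576  -0.2062  0.1016] [ 0.1   0.27 -2.56] 0.2512953115528548
[ 0.576  -0.2062  0.1016] [ 0.1  0.3 -2.6] mask 527 base z 0.05 tcp-base 0.0515 dxy [0.     0.0041] 1-IoU 0.366 tcp px [[166. 224.]]
```

View pics/a5.png

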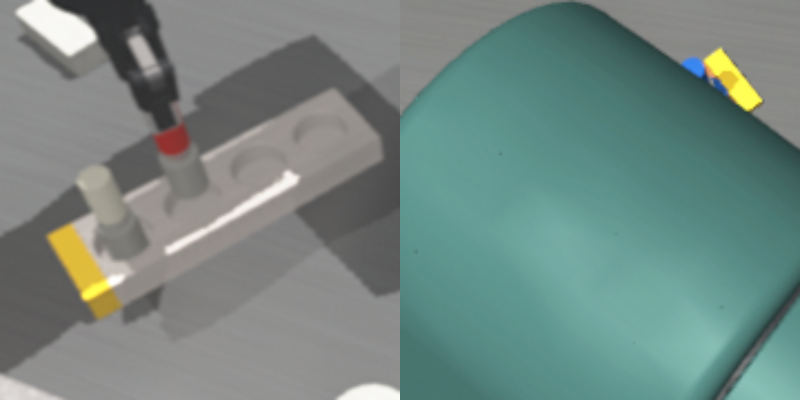

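Red is held upright above the +30 socket. I'll lower it and release.

Emit:
apply_moves --increments '[[[0, 0, -0.7], 0, -1], [[0, 0, -0.3], 0, -1], [[0, 0, -0.15], 0, -1], [[0, 0, -0.05], 0, -1], [[0, 0, 0], 0, -1]]'

```text
clock: 15.4
tcp_pos: [0.5751, -0.206, 0.0641]
eef_rot: [-0.631, -0.319, 0.319, 0.631]
wrist_force: [-0.1, -0.5, -2.1]
gripper_width: 0.248
```

Emit:
apply_moves --increments '[[[0, 0, -0.05], 0, -1], [[0, 0, 0], 0, -1], [[0, 0, 0], 0, -1]]'

```text
clock: 15.65
tcp_pos: [0.5757, -0.2064, 0.0634]
eef_rot: [0.632, 0.319, -0.319, -0.631]
wrist_force: [-0.5, 0.1, 5.2]
gripper_width: 0.25
```

Emit:
apply_moves --increments '[[[0, 0, 0], 0, -0.3], [[0, 0, 0], 0, 0], [[0, 0, 0], 0, 0.3], [[0, 0, 0], 0, 0.4], [[0, 0, 0], 0, 0.4]]'

```text
clock: 16.07
tcp_pos: [0.575, -0.206, 0.0623]
eef_rot: [-0.631, -0.319, 0.319, 0.631]
wrist_force: [-0.4, 0.6, -0.0]
gripper_width: 0.699
```

Emit:
apply_moves --increments '[[[0, 0, 0.3], 0, 0.4], [[0, 0, 0.8], 0, 0.4], [[0, 0, 1], 0, 0.4], [[0, 0, 1], 0, 0.4], [[0, 0, 1], 0, 0.4]]'

```text
clock: 16.48
tcp_pos: [0.5748, -0.2058, 0.1875]
eef_rot: [0.631, 0.319, -0.319, -0.631]
wrist_force: [0.4, -0.5, 0.4]
gripper_width: 0.696
```

Emit:
apply_moves --increments '[[[-0.04, 0.5, 0], 0, 0.4], [[-0.085, 1, 0], 0, 0.4], [[-0.085, 1, 0], 0, 0.4], [[-0.085, 1, 0], 0, 0.4], [[-0.085, 1, 0], 0, 0.4]]'

```text
clock: 16.9
tcp_pos: [0.5634, -0.0697, 0.1861]
eef_rot: [0.631, 0.319, -0.319, -0.631]
wrist_force: [0.6, 0.3, -0.0]
gripper_width: 0.697
```

Emit:
apply_moves --increments '[[[-0.085, 1, 0], 0, 0.4], [[-0.085, 1, 0], 0, 0.4], [[-0.085, 1, 0], 0, 0.4], [[-0.085, 1, 0], 0, 0.4], [[-0.085, 1, 0], 0, 0.4]]'

```text
clock: 17.32
tcp_pos: [0.5506, 0.0805, 0.1861]
eef_rot: [0.631, 0.319, -0.319, -0.631]
wrist_force: [0.1, -0.0, -0.2]
gripper_width: 0.698
```

Emit:
apply_moves --increments '[[[-0.085, 1, 0], 0, 0.4], [[-0.085, 1, 0], 0, 0.4], [[-0.085, 1, 0], 0, 0.4], [[-0.085, 1, 0], 0, 0.4], [[-0.055, 0.59, 0], 0, 0.4]]'

```text
clock: 17.73
tcp_pos: [0.5385, 0.2193, 0.186]
eef_rot: [-0.631, -0.32, 0.319, 0.631]
wrist_force: [0.2, -0.5, -0.9]
gripper_width: 0.696
```

Emit:
apply_moves --increments '[[[0, 0, 0], 0, 0.4], [[0, 0, 0], 0, 0.4], [[0, 0, 0], 0, 0.4]]'

```text
clock: 17.98
tcp_pos: [0.5392, 0.2162, 0.1857]
eef_rot: [0.631, 0.319, -0.319, -0.631]
wrist_force: [-0.3, -1.0, -0.7]
gripper_width: 0.697
```

```bash
python3 -c "
from look import *
look('a6.png',(90,160,180),(350,120,180))"
```

```text
[0.5393 0.2158 0.1856] [-0.35 -0.29 -0.06] 0.7025189211810225
```

View pics/a6.png

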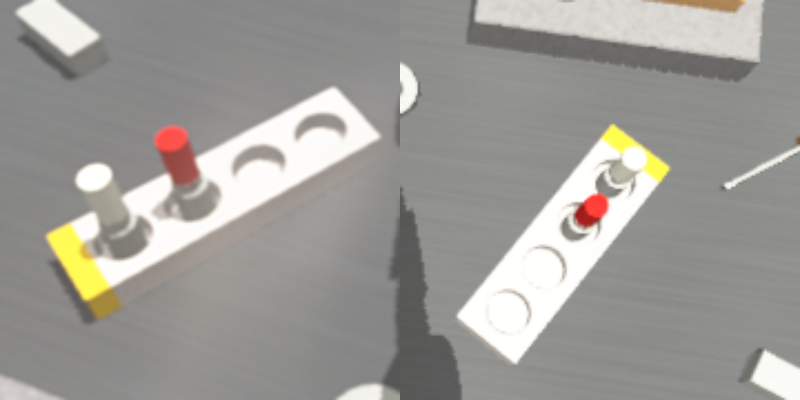

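Both placed gauges are upright and centred in both views (white and red in the two sockets nearest yellow). Now green.

Emit:
apply_moves --increments '[[[0, 0, -0.7], 0, 0.4], [[0, 0, -1], 0, 0.4], [[0, 0, -1], 0, 0.4], [[0, 0, -0.9], 0, 0.4], [[0, 0, -0.35], 0, 0.4]]'

```text
clock: 18.5
tcp_pos: [0.5376, 0.2153, 0.0636]
eef_rot: [-0.631, -0.317, 0.32, 0.632]
wrist_force: [0.0, -0.6, 0.7]
gripper_width: 0.703
```

Emit:
apply_moves --increments '[[[0, 0, 0], 0, 0.4], [[0, 0, 0], 0, 0], [[0, 0, 0], 0, -0.2], [[0, 0, 0], 0, -1], [[0, 0, 0], 0, -1]]'

```text
clock: 18.92
tcp_pos: [0.5401, 0.2167, 0.0684]
eef_rot: [0.631, 0.32, -0.318, -0.631]
wrist_force: [-0.8, -1.3, 6.9]
gripper_width: 0.25
```

Emit:
apply_moves --increments '[[[0, 0, 0], 0, -1], [[0, 0, 0], 0, -1], [[0, 0, 0.3], 0, -1], [[0, 0, 0.7], 0, -1], [[0, 0, 0], 0, -1]]'

```text
clock: 19.33
tcp_pos: [0.5407, 0.2171, 0.1007]
eef_rot: [0.631, 0.321, -0.317, -0.631]
wrist_force: [0.6, -0.3, -1.5]
gripper_width: 0.248
```

Emit:
apply_moves --increments '[[[0, 0, 0.7], 0, -1], [[0, 0, 1], 0, -1], [[0, 0, 1], 0, -1], [[-0.01, -0.3, 0.3], 0, -1], [[-0.039, -1, 0], 0, -1]]'

```text
clock: 19.75
tcp_pos: [0.5389, 0.1797, 0.1893]
eef_rot: [0.631, 0.322, -0.318, -0.63]
wrist_force: [1.0, -0.3, -3.0]
gripper_width: 0.248
```

Emit:
apply_moves --increments '[[[-0.039, -1, 0], 0, -1], [[-0.039, -1, 0], 0, -1], [[-0.039, -1, 0], 0, -1], [[-0.039, -1, 0], 0, -1], [[-0.039, -1, 0], 0, -1]]'

```text
clock: 20.17
tcp_pos: [0.5313, 0.0261, 0.1866]
eef_rot: [0.631, 0.319, -0.319, -0.631]
wrist_force: [0.0, 0.5, -2.2]
gripper_width: 0.247
```

Emit:
apply_moves --increments '[[[-0.039, -1, 0], 0, -1], [[-0.039, -1, 0], 0, -1], [[-0.039, -1, 0], 0, -1], [[-0.039, -1, 0], 0, -1], [[-0.039, -1, 0], 0, -1]]'

```text
clock: 20.58
tcp_pos: [0.5253, -0.124, 0.1865]
eef_rot: [-0.631, -0.319, 0.319, 0.631]
wrist_force: [0.1, -0.4, -3.1]
gripper_width: 0.245
```

Emit:
apply_moves --increments '[[[-0.039, -1, 0], 0, -1], [[-0.029, -0.74, 0], 0, -1], [[0, 0, 0], 0, -1], [[0, 0, 0], 0, -1], [[0, 0, 0], 0, -1]]'

```text
clock: 21.0
tcp_pos: [0.5236, -0.1743, 0.1866]
eef_rot: [-0.631, -0.319, 0.319, 0.631]
wrist_force: [-0.2, -0.4, -2.3]
gripper_width: 0.247
```

Emit:
apply_moves --increments '[[[0, 0, -0.8], 0, -1], [[0, 0, -1], 0, -1], [[0, 0, -0.9], 0, -1], [[0, 0, -0.2], 0, -1], [[0, 0, 0], 0, -1]]'

```text
clock: 21.42
tcp_pos: [0.5229, -0.1732, 0.0987]
eef_rot: [-0.63, -0.319, 0.32, 0.632]
wrist_force: [0.3, 0.3, -1.7]
gripper_width: 0.248
```

```bash
python3 -c "
from look import *
from held import held
look('a7.png',(90,160,180),(130,150,180)); held('green')"
```

```text
[ 0.5244 -0.1743  0.1012] [ 0.14 -0.45 -1.47] 0.25107671366819795
[ 0.5244 -0.1743  0.1012] [ 0.1 -0.5 -1.5] mask 519 base z 0.0475 tcp-base 0.0537 dxy [0.0008 0.0013] 1-IoU 0.334 tcp px [[198. 208.]]
```

View pics/a7.png

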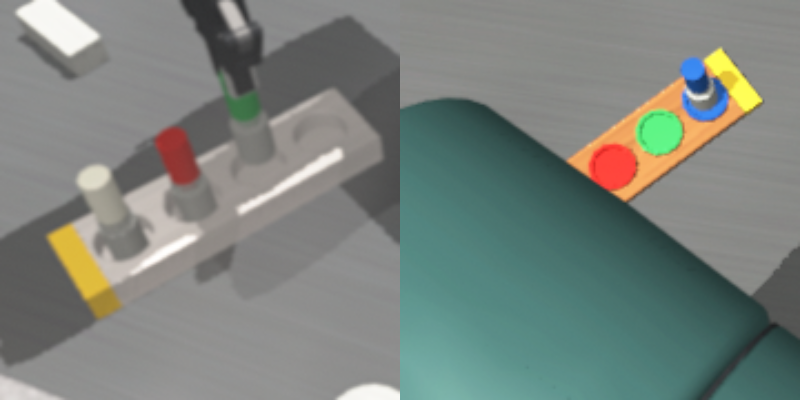

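Green is held upright over the -30 socket and the left-behind seats are empty, so I'll lower it.

Emit:
apply_moves --increments '[[[0, 0, -0.7], 0, -1], [[0, 0, -0.3], 0, -1], [[0, 0, -0.15], 0, -1], [[0, 0, -0.05], 0, -1], [[0, 0, 0], 0, -1]]'

```text
clock: 22.03
tcp_pos: [0.524, -0.1745, 0.0642]
eef_rot: [-0.631, -0.319, 0.319, 0.631]
wrist_force: [-0.1, -0.0, -1.3]
gripper_width: 0.248
```

Emit:
apply_moves --increments '[[[0, 0, -0.05], 0, -1], [[0, 0, 0], 0, -1], [[0, 0, 0], 0, -1]]'

```text
clock: 22.28
tcp_pos: [0.5246, -0.1749, 0.0634]
eef_rot: [0.632, 0.319, -0.319, -0.63]
wrist_force: [-0.9, -0.1, 6.8]
gripper_width: 0.248
```

Emit:
apply_moves --increments '[[[0, 0, 0], 0, -0.3], [[0, 0, 0], 0, 0], [[0, 0, 0], 0, 0.3], [[0, 0, 0], 0, 0.4], [[0, 0, 0], 0, 0.4]]'

```text
clock: 22.7
tcp_pos: [0.5239, -0.1745, 0.0624]
eef_rot: [-0.631, -0.319, 0.319, 0.631]
wrist_force: [0.8, 0.9, -0.9]
gripper_width: 0.701
```

Emit:
apply_moves --increments '[[[0, 0, 0.3], 0, 0.4], [[0, 0, 0.8], 0, 0.4], [[0, 0, 1], 0, 0.4], [[0, 0, 1], 0, 0.4], [[0, 0, 1], 0, 0.4]]'

```text
clock: 23.12
tcp_pos: [0.5236, -0.1743, 0.1875]
eef_rot: [0.631, 0.319, -0.319, -0.631]
wrist_force: [0.6, 0.4, -0.7]
gripper_width: 0.699
```

Emit:
apply_moves --increments '[[[0.09, 0.5, 0], 0, 0.4], [[0.171, 1, 0], 0, 0.4], [[0.171, 1, 0], 0, 0.4], [[0.171, 1, 0], 0, 0.4], [[0.171, 1, 0], 0, 0.4]]'

```text
clock: 23.53
tcp_pos: [0.5471, -0.0382, 0.1862]
eef_rot: [0.631, 0.319, -0.319, -0.631]
wrist_force: [0.4, 0.1, 0.2]
gripper_width: 0.702
```

Emit:
apply_moves --increments '[[[0.171, 1, 0], 0, 0.4], [[0.171, 1, 0], 0, 0.4], [[0.171, 1, 0], 0, 0.4], [[0.171, 1, 0], 0, 0.4], [[0.171, 1, 0], 0, 0.4]]'

```text
clock: 23.95
tcp_pos: [0.5727, 0.1121, 0.1862]
eef_rot: [0.631, 0.319, -0.319, -0.631]
wrist_force: [-0.6, 0.4, -0.1]
gripper_width: 0.703
```

Emit:
apply_moves --increments '[[[0.171, 1, 0], 0, 0.4], [[0.12, 0.73, 0], 0, 0.4], [[0.09, 0.5, 0], 0, 0.4], [[0, 0, 0], 0, 0.4], [[0, 0, 0], 0, 0.4]]'

```text
clock: 24.37
tcp_pos: [0.5841, 0.1775, 0.1855]
eef_rot: [0.631, 0.319, -0.319, -0.631]
wrist_force: [0.0, -0.9, -0.1]
gripper_width: 0.704
```

```bash
python3 -c "
from look import *
look('a8.png',(90,160,180),(350,120,180))"
```

```text
[0.5841 0.1765 0.1856] [ 0.01 -0.17 -0.29] 0.700358886307416
```

View pics/a8.png

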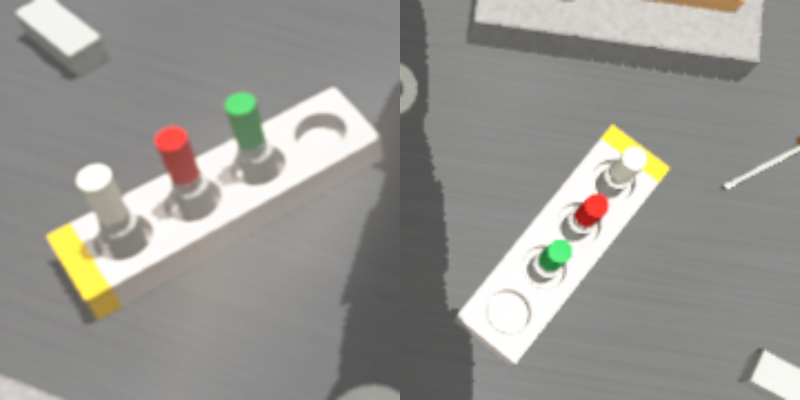

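White, red and green all stand upright in order. Blue is last.

Emit:
apply_moves --increments '[[[0, 0, -0.7], 0, 0.4], [[0, 0, -1], 0, 0.4], [[0, 0, -1], 0, 0.4], [[0, 0, -0.9], 0, 0.4], [[0, 0, -0.35], 0, 0.4]]'

```text
clock: 24.88
tcp_pos: [0.5824, 0.1757, 0.0637]
eef_rot: [-0.631, -0.317, 0.32, 0.632]
wrist_force: [-0.4, 0.1, -0.4]
gripper_width: 0.703
```

Emit:
apply_moves --increments '[[[0, 0, 0], 0, 0.4], [[0, 0, 0], 0, 0], [[0, 0, 0], 0, -0.2], [[0, 0, 0], 0, -1], [[0, 0, 0], 0, -1]]'

```text
clock: 25.3
tcp_pos: [0.5852, 0.1773, 0.0685]
eef_rot: [0.631, 0.32, -0.318, -0.631]
wrist_force: [-1.0, -0.9, 5.6]
gripper_width: 0.251
```

Emit:
apply_moves --increments '[[[0, 0, 0], 0, -1], [[0, 0, 0], 0, -1], [[0, 0, 0.3], 0, -1], [[0, 0, 0.7], 0, -1], [[0, 0, 0], 0, -1]]'

```text
clock: 25.72
tcp_pos: [0.5858, 0.1777, 0.1008]
eef_rot: [0.632, 0.321, -0.317, -0.631]
wrist_force: [2.1, -0.4, -0.5]
gripper_width: 0.248
```

Emit:
apply_moves --increments '[[[0, 0, 0.7], 0, -1], [[0, 0, 1], 0, -1], [[0, 0, 1], 0, -1], [[-0.1, -0.3, 0.3], 0, -1], [[-0.347, -1, 0], 0, -1]]'

```text
clock: 26.13
tcp_pos: [0.5727, 0.1403, 0.1891]
eef_rot: [0.631, 0.322, -0.318, -0.63]
wrist_force: [1.0, -0.3, -3.1]
gripper_width: 0.244
```

Emit:
apply_moves --increments '[[[-0.347, -1, 0], 0, -1], [[-0.347, -1, 0], 0, -1], [[-0.347, -1, 0], 0, -1], [[-0.347, -1, 0], 0, -1], [[-0.347, -1, 0], 0, -1]]'

```text
clock: 26.55
tcp_pos: [0.5177, -0.013, 0.1866]
eef_rot: [0.631, 0.319, -0.319, -0.631]
wrist_force: [0.5, -0.7, -2.1]
gripper_width: 0.252
```

Emit:
apply_moves --increments '[[[-0.347, -1, 0], 0, -1], [[-0.347, -1, 0], 0, -1], [[-0.347, -1, 0], 0, -1], [[-0.29, -0.84, 0], 0, -1], [[-0.197, -0.55, 0], 0, -1]]'

```text
clock: 26.97
tcp_pos: [0.4717, -0.1455, 0.1866]
eef_rot: [0.631, 0.318, -0.319, -0.631]
wrist_force: [0.2, 0.5, -1.7]
gripper_width: 0.247
```

Emit:
apply_moves --increments '[[[0, 0, 0], 0, -1], [[0, 0, 0], 0, -1], [[0, 0, 0], 0, -1]]'

```text
clock: 27.22
tcp_pos: [0.4727, -0.1431, 0.1867]
eef_rot: [-0.631, -0.319, 0.319, 0.631]
wrist_force: [-0.2, 0.9, -1.8]
gripper_width: 0.249
```

Emit:
apply_moves --increments '[[[0, 0, -0.8], 0, -1], [[0, 0, -1], 0, -1], [[0, 0, -0.9], 0, -1], [[0, 0, -0.2], 0, -1], [[0, 0, 0], 0, -1]]'

```text
clock: 27.63
tcp_pos: [0.472, -0.1421, 0.0987]
eef_rot: [-0.63, -0.319, 0.32, 0.632]
wrist_force: [0.2, -0.1, -1.5]
gripper_width: 0.246
```

```bash
python3 -c "
from look import *
from held import held
look('a9.png',(90,160,180),(130,150,180)); held('blue')"
```

```text
[ 0.4735 -0.1431  0.101 ] [-0.36 -0.19 -1.08] 0.2472293964533046
[ 0.4735 -0.1431  0.101 ] [-0.4 -0.2 -1.1] mask 507 base z 0.0483 tcp-base 0.0527 dxy [0.0001 0.0032] 1-IoU 0.311 tcp px [[228. 193.]]
```

View pics/a9.png

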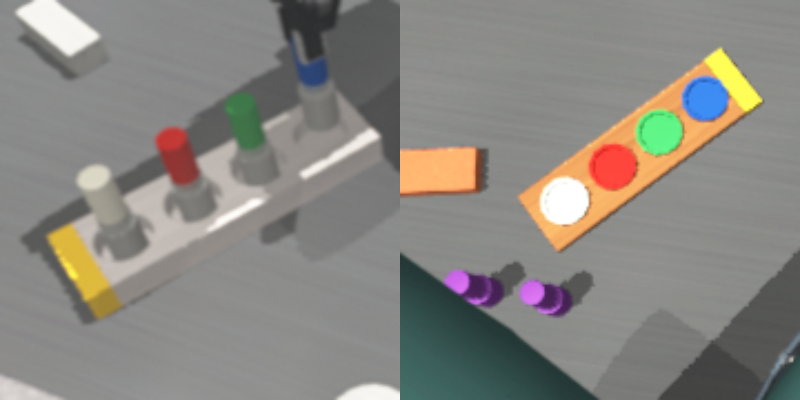

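Blue is over the last socket, the seats are all empty and the purple ones haven't been disturbed.

Emit:
apply_moves --increments '[[[0, 0, -0.7], 0, -1], [[0, 0, -0.3], 0, -1], [[0, 0, -0.15], 0, -1], [[0, 0, -0.05], 0, -1], [[0, 0, 0], 0, -1]]'

```text
clock: 28.25
tcp_pos: [0.473, -0.1434, 0.0642]
eef_rot: [0.631, 0.319, -0.319, -0.631]
wrist_force: [-0.0, 1.2, -2.2]
gripper_width: 0.247
```

Emit:
apply_moves --increments '[[[0, 0, -0.05], 0, -1], [[0, 0, 0], 0, -1], [[0, 0, 0], 0, -1]]'

```text
clock: 28.5
tcp_pos: [0.4737, -0.1438, 0.0635]
eef_rot: [0.632, 0.319, -0.319, -0.63]
wrist_force: [-0.9, 0.7, 5.9]
gripper_width: 0.248
```

Emit:
apply_moves --increments '[[[0, 0, 0], 0, -0.3], [[0, 0, 0], 0, 0], [[0, 0, 0], 0, 0.3], [[0, 0, 0], 0, 0.4], [[0, 0, 0], 0, 0.4]]'

```text
clock: 28.92
tcp_pos: [0.4729, -0.1433, 0.0624]
eef_rot: [0.631, 0.319, -0.319, -0.631]
wrist_force: [0.0, -0.5, 0.3]
gripper_width: 0.699
```

Emit:
apply_moves --increments '[[[0, 0, 0.3], 0, 0.4], [[0, 0, 0.8], 0, 0.4], [[0, 0, 1], 0, 0.4], [[0, 0, 1], 0, 0.4], [[0, 0, 1], 0, 0.4]]'

```text
clock: 29.33
tcp_pos: [0.4725, -0.1431, 0.1875]
eef_rot: [0.631, 0.319, -0.319, -0.631]
wrist_force: [0.6, -0.2, 0.1]
gripper_width: 0.701
```

Emit:
apply_moves --increments '[[[0, 0.5, 0], 0, 0.4], [[0, 1, 0], 0, 0.4], [[0, 1, 0], 0, 0.4], [[0, 1, 0], 0, 0.4], [[0, 1, 0], 0, 0.4]]'

```text
clock: 29.75
tcp_pos: [0.4726, -0.0071, 0.1862]
eef_rot: [0.631, 0.319, -0.319, -0.631]
wrist_force: [0.2, -0.4, 0.4]
gripper_width: 0.697
```

Emit:
apply_moves --increments '[[[0, 1, 0], 0, 0.4], [[0, 1, 0], 0, 0.4], [[0, 0.5, 0], 0, 0.4], [[0, 0, 0], 0, 0.4], [[0, 0, 0], 0, 0.4]]'

```text
clock: 30.17
tcp_pos: [0.4728, 0.0672, 0.1859]
eef_rot: [0.631, 0.32, -0.319, -0.631]
wrist_force: [0.9, -0.5, 0.2]
gripper_width: 0.699
```

```bash
python3 -c "
from look import *
ps=look('a10.png',(90,160,180),(350,120,180))
for k,X in dict(white=(.6262,-.2373),red=(.5751,-.2059),green=(.5239,-.1745),blue=(.4728,-.1431)).items():
    ms=[nearest('gauge_'+k,p,[*X,.07]) for p in ps]
    print(k,[(np.round(x,4),round(f,3)) for p,m in zip(ps,ms) if m is not None for x,f in [fit([p],[m],gauge(.01),list(X),[.005,.005])]])"
```

```text
[0.4729 0.0661 0.1857] [-0.79 -1.19 -0.31] 0.6979565038860387
white [(array([ 0.6252, -0.2371]), np.float64(0.103)), (array([ 0.6242, -0.2383]), np.float64(0.19))]
red [(array([ 0.5732, -0.2048]), np.float64(0.109)), (array([ 0.5735, -0.2065]), np.float64(0.065))]
green [(array([ 0.5225, -0.1752]), np.float64(0.105)), (array([ 0.5239, -0.1763]), np.float64(0.064))]
blue [(array([ 0.4714, -0.1421]), np.float64(0.118)), (array([ 0.4723, -0.1455]), np.float64(0.089))]
```

View pics/a10.png

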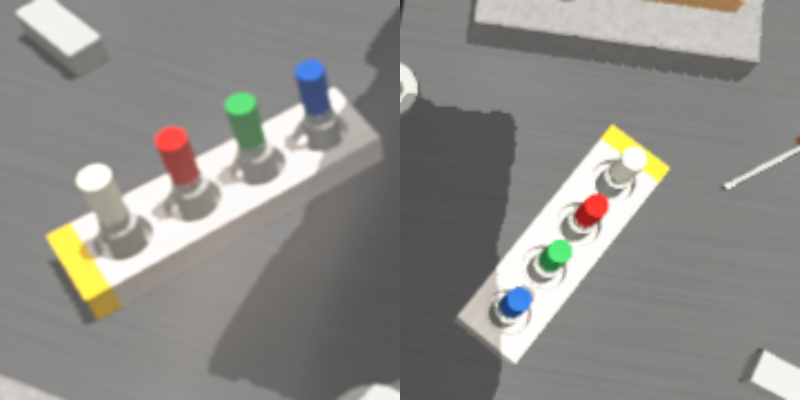

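All four stand upright in their sockets, white to blue from the yellow end, and the gripper is clear. I'll hand the job in.

```bash
python3 -c "
from cell import workorder
print(workorder.job_done())"
```

```text
the job is handed in; nothing more can be done
None
```

All four gauges are in the aluminium rack in reverse order. From its yellow end they stand white, red, green, blue. I handed the job in at about 30 s of the 102 s allowed.

- **Placing:** I lowered each gauge until I felt the socket floor, released it and backed straight up. Contact forces were 4.5–7 N, apart from white, where one extra small step raised the force to 16 N before I eased off.
- **Final check:** both cameras show all four upright. The fitted positions are within about 2.5 mm of the socket centres, against about 8 mm of clearance, and the gripper was clear of everything.
- **Look-alikes:** the purple ones were still standing undisturbed when last seen, just before blue was set down.
- **Checks that disagreed:**
  - The top-camera fits of the two racks failed. I used the scene-camera fit for the new rack, which an overlay confirmed in both views, and the gauge positions for the old one.
  - One in-hand fit of red locked onto another gauge. I confirmed the grip from the force and opening readings, and then from a picture.

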